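# Line up the spare robot wheels by size

### The arm

A 6-joint arm with a two-finger parallel gripper is mounted at the origin on the work surface. World frame = base frame: x ahead of the robot, y to its left, z up, the work surface at z = 0. Lengths are in mm, angles in rad, forces in N, time in s.
With the tool pointing down it reaches from about 400 to 925 mm from the base axis. Payload 12.5 kg.
Tool frame: the origin (TCP) lies at the very end of the fingers, on their centre line; the grasp point (between the pads) lies 19 mm behind it; z points along the fingers, x is the direction in which the jaws open and shut, and the axes are right-handed (so a half turn about z gives the same grasp; the last joint's range is limited). The gripper opens to 95 mm and grips with 3 to 60 N. Pads are 20 mm wide; open, the fingers measure 119 mm over their backs; the gripper's body (75 mm by 180 mm) begins 59 mm behind the grasp point.
Start: joints at [1.043, 0.491, 1.559, -0, 1.092, -0.106], TCP at [255.863, 570.246, 214.661] pointing down, gripper open.
Joint ranges: [-3.1, 3.1], [-0.84, 2.19], [0.05, 2.79], [-1.13, 4.28], [0.06, 2.93], [-2.69, 2.69]. Speed limits (rad/s): [2.22, 2.22, 2.79, 3.14, 3.14, 3.14].

### API

Orientations are given as [roll, pitch, yaw] about the fixed x, y, z axes, in that order (R = Rz(yaw) Ry(pitch) Rx(roll)).
In Python, from cell import env gives the robot as it stands.
- The arm moves only by the tool arm_command, never from a script. Its argument "motion" is one flat list of numbers, 7 for each row, row after row: the opening, from -1 (shut) to 1 (fully open), then the shift along the tool's x, y, z in mm, then the turn, a rotation vector about the tool's x, y, z in degrees. In form: [fingers, dx, dy, dz, rx, ry, rz, fingers, dx, dy, dz, rx, ry, rz, ...]. A call has 1 to 20 rows; each row is the pose to reach, as a shift and turn from the pose commanded when the call began, along the tool's axes at that moment; what a row does not reach only later rows make up. A row lasts 1/10 s, in which the tool goes at most 50 mm and 8.59 degrees, less where a joint would pass 70% of its speed; a pose out of reach is approached as far as the arm can. A call with a gripper value outside its range is refused whole. The fingers move at their own pace and stop on an object; the grip force is fixed at half the most. Time passes only in rows, so rows that repeat a pose let the fingers close. It gives the time, the measured TCP pose, the force and the opening at its end, in the units of the state.
- env.state(): the state, without advancing time (a new reading comes with each control period).
- env.read_camera(name): name is "side" or "top"; returns (picture, depth): 384x512x3 uint8, red, green, blue; 384x512 float32, mm along the optical axis (not along the pixel's ray), 0 where there is no reading.
- env.calibration(name): a dict with "fx", "fy", "cx", "cy" (pixels), "cam_to_world" (4x4, takes a point from camera to world coordinates). Camera axes: x right, y down, z forward; pixel columns grow to the right and rows downward; lengths in mm; the calibration is good to about 2 mm. A picture is of the moment at which its call begins. calibration takes no time and is no camera call.
- env.job_done(): hands the job in, once; it reports no verdict.
Trained networks look in the newest picture that a camera, given by its name, has taken for a name from the list of things; names that differ only in an ending like _2 or _b are one class to them, and where a whole thing is asked for, a point or a joint stands for the part that bears it (a point fixed in the world has none). Each returns a list of dicts, best first, with "confidence" (0 to 1); they miss things now and then, are a little off and sometimes report something else, mostly with a low value. They report only what shows in the picture. A call takes as long as a camera call. They do not tell look-alikes from the thing itself.
- env.recognise(camera, label): "location" ([column, row] in pixels, amid what is visible of it).
- env.silhouettes(camera, label): "region" (384x512 bool, what is visible of it) and "location" ([column, row] in pixels, amid what is visible of it).
- env.spot_point(camera, label): "location" ([column, row] in pixels: a listed point, or the origin of a listed thing).
The state is a dict: "t": time; "joints": joint angles; "qvel": joint speeds; "tau": joint torques, N m; "eef_pos": TCP position; "tcp_rot": TCP orientation; "ft_force": force on the tool from outside, world axes, zero at the start; "moment": the same for the moment, N m; "opening": opening from 0.0 (shut) to 1.0 (fully open).
Only numpy, scipy, OpenCV 4.12 (cv2) and the standard library are available. Lean on these libraries where they do the work, as an engineer would, in place of code of your own. Each camera call takes 0.05 s, during which the arm holds its last target.

### The job

Lay the four spare wheels out on the plywood sizing strip for the kit check: one flat on each grey mark and centred on it, in order of size, with the smallest next to the thin steel post and the largest at the far end from it. Do not shift or tip the freshly glued distance sensor that stands among the wheels.

Things in the scene. Friction and masses are not known exactly. Their poses are not given: they have to be found in the camera images.
- w30_c (a point): Loose spare wheel, the smallest of four: black tyre, orange rim on its top face; 30 mm in diameter, 24 mm thick, lying flat on the table. Point at its centre, half-way up (12 mm above its underside); z along the wheel's axis.
- w42_c (a point): Loose spare wheel, the second smallest of four: black tyre, orange rim on its top face; 42 mm in diameter, 24 mm thick, lying flat on the table. Point at its centre, half-way up (12 mm above its underside); z along the wheel's axis.
- w54_c (a point): Loose spare wheel, the second largest of four: black tyre, orange rim on its top face; 54 mm in diameter, 24 mm thick, lying flat on the table. Point at its centre, half-way up (12 mm above its underside); z along the wheel's axis.
- w66_c (a point): Loose spare wheel, the largest of four: black tyre, orange rim on its top face; 66 mm in diameter, 24 mm thick, lying flat on the table. Point at its centre, half-way up (12 mm above its underside); z along the wheel's axis.
- mark_a: One of four identical grey disc marks, 50 mm in diameter, 2 mm thick, fixed in a straight row 80 mm apart on a plywood strip (430 x 85 mm, 9 mm thick, fixed to the table). Origin at the centre of the disc's underside (the strip's top); the surface a wheel rests on is 2 mm higher, 11 mm above the table. Its y axis runs along the row. Letters say nothing about the order in the row.
- mark_b: One of four identical grey disc marks, 50 mm in diameter, 2 mm thick, fixed in a straight row 80 mm apart on a plywood strip (430 x 85 mm, 9 mm thick, fixed to the table). Origin at the centre of the disc's underside (the strip's top); the surface a wheel rests on is 2 mm higher, 11 mm above the table. Its y axis runs along the row. Letters say nothing about the order in the row.
- mark_c: One of four identical grey disc marks, 50 mm in diameter, 2 mm thick, fixed in a straight row 80 mm apart on a plywood strip (430 x 85 mm, 9 mm thick, fixed to the table). Origin at the centre of the disc's underside (the strip's top); the surface a wheel rests on is 2 mm higher, 11 mm above the table. Its y axis runs along the row. Letters say nothing about the order in the row.
- mark_d: One of four identical grey disc marks, 50 mm in diameter, 2 mm thick, fixed in a straight row 80 mm apart on a plywood strip (430 x 85 mm, 9 mm thick, fixed to the table). Origin at the centre of the disc's underside (the strip's top); the surface a wheel rests on is 2 mm higher, 11 mm above the table. Its y axis runs along the row. Letters say nothing about the order in the row.
- post: Thin upright dark steel post, 12 mm in diameter, 35 mm high, with a round flange 28 mm across and 4 mm thick at its foot, fixed on one end of the strip, in line with the row, 75 mm from the centre of the nearest mark; it may be at either end (a low wooden crossbar, 12 mm high, is at the other end). Origin at the centre of its foot, on the strip's top.
- sensor_c (a point): Distance sensor: a green board with two silver cans standing upright on a plywood foot 46 x 30 mm, 40 mm high in all; loose, among the wheels. Point 20 mm above its underside; its x axis is along the 46 mm side.
Mind the look-alikes: they are no part of the job. Leave any pink look-alike of the part that bears w54_c alone.

How it is judged:
By the outcome, as a careful person would: the job done as asked, in the order asked, and still so for the second after the job is handed in, with the robot touching nothing.
It also fails if it takes over 96 s, if anything falls off the work surface, if the arm or the gripper's body presses on something with over 40 N, if the wrist force passes 120 N, or if a joint passes its speed limit or range.

## Working session

There is one attempt and no reset: what is moved stays moved. The work goes in short steps, Python scripts to look and compute and a tool call to move; the robot and the scene stay as the last step left them, time stands still between calls to the robot, and variables do not carry over. Pictures are saved under pics/ and viewed, and the job is handed in when it is done.

Besides the shell and the picture viewer there is one more tool, called after "Emit:" by a JSON object that holds its "method" and its "body", one argument or row to a line. arm_command: Moves the arm, as the interface text tells. Its arguments: {"type":"object","properties":{"motion":{"type":"array","items":{"type":"number"}}},"required":["motion"]}

```bash
ls; mkdir -p pics
python3 - <<'E'
from cell import env
import cv2
for n in("top","side"):
    p,d=env.read_camera(n); cv2.imwrite(f"pics/{n}0.png",cv2.cvtColor(p,cv2.COLOR_RGB2BGR))
    c=env.calibration(n); print(n,c)
print(env.state())
E
```

```text
pics
top {'fx': 439.3995626310576, 'fy': 439.3995626310576, 'cx': 262.6914329736101, 'cy': 192.68830373317775, 'cam_to_world': array([[ 2.02325399e-02, -9.98563041e-01,  4.96235556e-02,
         4.62305070e+02],
       [-9.99364003e-01, -2.16566198e-02, -2.83298531e-02,
         1.48482108e+01],
       [ 2.93638228e-02, -4.90188103e-02, -9.98366126e-01,
         9.79419834e+02],
       [ 0.00000000e+00,  0.00000000e+00,  0.00000000e+00,
         1.00000000e+00]])}
side {'fx': 389.3920496176266, 'fy': 389.3920496176266, 'cx': 245.4735547975061, 'cy': 190.47384046668373, 'cam_to_world': array([[-9.80861320e-01, -1.38814781e-01,  1.36533978e-01,
         4.07300354e+02],
       [-1.93273073e-01,  6.09177036e-01, -7.69122134e-01,
         6.57532845e+02],
       [ 2.35921572e-02, -7.80790494e-01, -6.24347351e-01,
         5.66007124e+02],
       [ 0.00000000e+00,  0.00000000e+00,  0.00000000e+00,
         1.00000000e+00]])}
{'t': 0.1, 'joints': array([ 1.04340137e+00,  4.91514446e-01,  1.55937917e+00,  1.25659594e-05,
        1.09169460e+00, -1.05580527e-01]), 'qvel': array([-0.00130585, -0.00253162, -0.00275463, -0.00013588,  0.00046768,
        0.00122069]), 'tau': array([ 2.60929912e-03, -6.13632488e+01, -2.58605665e+01,  6.94078999e-02,
        4.70828125e-02, -7.25177392e-05]), 'eef_pos': array([255.74538014, 570.05193676, 214.11397472]), 'tcp_rot': array([-3.14147665e+00,  9.88849366e-04,  1.14897616e+00]), 'ft_force': array([ 0.76787639,  0.19397184, -0.12996635]), 'moment': array([0.04399637, 0.0161544 , 0.03265634]), 'opening': 0.9965259980704253}
```

View pics/top0.png

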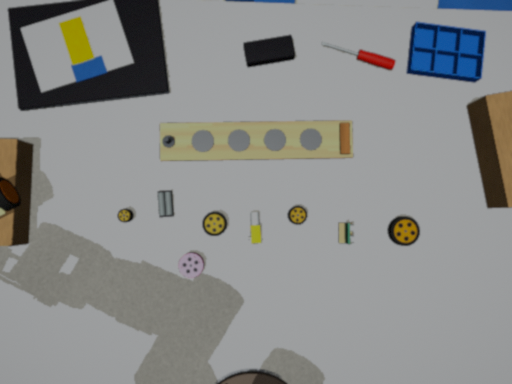

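View pics/side0.png

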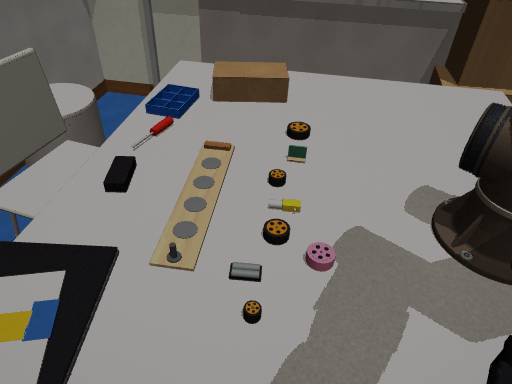

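The top picture shows the post at (169,141), the marks at (203..311,140) and the crossbar at (345,138). The orange-rimmed wheels are at (125,215) smallest, (298,215), (214,223) and (404,231) largest. The sensor is at (346,233), and the pink look-alike at (191,265) is to be left alone.

```bash
cat > h.py <<'E'
import numpy as np, cv2
from cell import env
def ray(n,px,z):
    c=env.calibration(n);T=c["cam_to_world"]
    d=T[:3,:3]@np.array([(px[0]-c["cx"])/c["fx"],(px[1]-c["cy"])/c["fy"],1]);o=T[:3,3]
    return (o+d*(z-o[2])/d[2])[:2]
def cloud(n,d):
    c=env.calibration(n);T=c["cam_to_world"];v,u=np.mgrid[:384,:512]
    P=np.stack([(u-c["cx"])/c["fx"]*d,(v-c["cy"])/c["fy"]*d,d],-1)
    return P@T[:3,:3].T+T[:3,3]
E
python3 - <<'E'
from h import *
np.set_printoptions(precision=1,suppress=True)
D={}
for n in("top","side"):
    p,d=env.read_camera(n);W=cloud(n,d);D[n]=(p,W)
    for l,z in(("w30_c",12),("w42_c",12),("w54_c",12),("w66_c",12),("mark_a",9),("post",9),("sensor_c",20)):
        for r in env.spot_point(n,l)[:6]:
            print(n,l,round(r["confidence"],2),np.array(r["location"]),ray(n,r["location"],z))
    for l in ("w54_c","sensor_c"):
        for r in env.silhouettes(n,l)[:5]:
            q=W[r["region"]]; print(n,l,round(r["confidence"],2),np.array(r["location"]),r["region"].sum(),q.min(0),q.max(0))
    # orange rim
    h=cv2.cvtColor(p,cv2.COLOR_RGB2HSV)
    m=((h[...,0]>8)&(h[...,0]<25)&(h[...,1]>180)&(h[...,2]>120)).astype(np.uint8)
    k,lab,st,ce=cv2.connectedComponentsWithStats(cv2.morphologyEx(m,cv2.MORPH_CLOSE,np.ones((5,5))))
    for i in range(1,k):
        if st[i,4]>40: print(n,"orange",st[i],ce[i],ray(n,ce[i],24), np.median(W[lab==i],0))
p,W=D["top"]
cr=p[100:280,90:450];cv2.imwrite("pics/crop1.png",cv2.resize(cv2.cvtColor(cr,cv2.COLOR_RGB2BGR),None,fx=2.2,fy=2.2,interpolation=cv2.INTER_CUBIC))
E
```

```text
top w30_c 0.62 [296.4 213.3] [466.5 -87.9]
top w30_c 0.57 [120.3 213.8] [457.6 296.8]
top w42_c 0.5 [295.1 215.7] [461.2 -85.1]
top w54_c 0.88 [215.  223.8] [439.9  90.5]
top w54_c 0.57 [193.5 266.3] [346.7 134.8]
top w54_c 0.53 [310.9 143.1] [ 623.2 -117.6]
top w66_c 0.71 [406.  231.4] [ 431.4 -332.1]
top mark_a 0.95 [276.3 144.1] [619.5 -40.8]
top mark_a 0.86 [240.6 142.4] [621.3  38.7]
top mark_a 0.7 [296.4 213.4] [466.3 -88.2]
top mark_a 0.63 [309.9 142.3] [ 625.4 -115.8]
top mark_a 0.59 [203.8 140.9] [622.6 120.2]
top post 0.49 [169.3 139.8] [623.1 196.2]
top sensor_c 0.8 [351.8 233.3] [ 425.2 -209.4]
top w54_c 0.92 [212.4 221.9] 444 [418.   67.7  -0.4] [468.1 115.7  29.5]
top w54_c 0.65 [273.1 140.2] 393 [462.3 -60.2   5.7] [653.2  14.8 979.4]
top sensor_c 0.77 [347.1 233.4] 312 [ 404.1 -214.9   -1.9] [ 449.6 -181.9   43.8]
top sensor_c 0.26 [294.7 214.7] 292 [ 443.2 -108.2   -1. ] [482.5  14.8 979.4]
top orange [291 208  14  14 147] [297.5 214.9] [463.1 -89.1] [463.  -89.7  25.2]
top orange [394 220  23  22 396] [405.1 230.7] [ 433.3 -325.8] [ 433.  -325.3   25. ]
side w30_c 0
[... 350 characters left out ...]
_a 0.54 [195.3 205.3] [625.7  46.4]
side mark_a 0.51 [213.8 163.8] [ 626.9 -115.7]
side post 0.56 [172.7 257.7] [623.1 199.5]
side sensor_c 0.62 [296.  153.1] [ 429.9 -194.6]
side sensor_c 0.5 [211.6 163.8] [627.8 -99.2]
side w54_c 0.91 [320.4 255.5] 691 [325.8 114.5   1.1] [407.3 657.5 566. ]
side w54_c 0.8 [275.7 230.3] 606 [407.3  38.   -0.8] [469.3 657.5 566. ]
side orange [290 123  18   8 108] [298.7 126.6] [ 435.  -326.6] [ 435.3 -324.7   25.2]
side orange [271 170  13   8  78] [277.  173.5] [465.5 -89.8] [465.4 -88.9  25.1]
side orange [267 220  20  14 221] [276.5 226.8] [442.8  90.3] [442.9  91.4  25. ]
side orange [246 302  14  12 124] [252.2 307.3] [456.5 285.1] [456.3 286.2  25.2]
```

View pics/crop1.png

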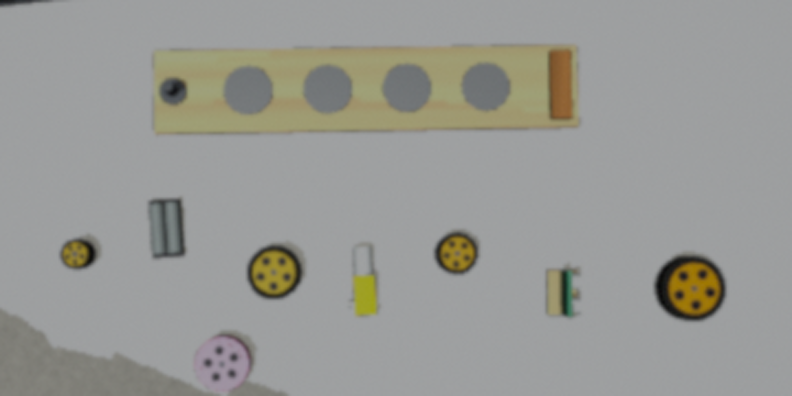

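```bash
cat >> h.py <<'E'
def blobs(n,p,m,z,mn=40):
    k,lab,st,ce=cv2.connectedComponentsWithStats(cv2.morphologyEx(m.astype(np.uint8),cv2.MORPH_CLOSE,np.ones((5,5))))
    out=[]
    for i in range(1,k):
        if st[i,4]<mn: continue
        cs,_=cv2.findContours((lab==i).astype(np.uint8),cv2.RETR_EXTERNAL,cv2.CHAIN_APPROX_NONE)
        c=max(cs,key=len)[:,0]
        w=np.array([ray(n,q,z) for q in c],np.float32)
        (x,y),r=cv2.minEnclosingCircle(w)
        pc=np.array([ray(n,q,z) for q in np.argwhere(lab==i)[:,::-1]]).mean(0)
        out.append((ce[i],pc,r,np.array([x,y])))
    return out
def measure(n,zw=24,show=True):
    p,d=env.read_camera(n);h=cv2.cvtColor(p,cv2.COLOR_RGB2HSV).astype(int)
    W=cloud(n,d);box=(W[...,0]>380)&(W[...,0]<700)&(W[...,1]>-400)&(W[...,1]<330)
    wood=(W[...,0]>572)&(W[...,0]<680)
    o=(h[...,0]>8)&(h[...,0]<30)&(h[...,1]>130)&(h[...,2]>90)&box
    g=(h[...,1]<50)&(p.mean(-1)<160)&(p.mean(-1)>80)&box&wood&(abs(W[...,2]-11)<8)
    for t,m,z in(("rim",o,zw),("mark",g,11)):
        for ce,pc,r,c in blobs(n,p,m,z):
            if r<40: print(n,t,ce.round(1),pc.round(1),"encl",round(r,1),c.round(1))
    return p
E
python3 - <<'E'
from h import *
measure("top");measure("side")
E
```

```text
top rim [344.4 137.9] [ 634.5 -189.9] encl 34.1 [ 634.5 -190.6]
top rim [297.6 214.8] [463.2 -89.2] encl 16.8 [463.4 -89. ]
top rim [123.9 215.1] [455.  285.6] encl 11.7 [454.8 285.4]
top rim [214.  223.4] [441.1  91.7] encl 21.3 [441.1  91.5]
top rim [405.1 230.8] [ 433.1 -325.7] encl 26.0 [ 433.3 -325.9]Traceback (most recent call last):
  File "<stdin>", line 2, in <module>
  File "h.py", line 30, in measure
    for ce,pc,r,c in blobs(n,p,m,z):
                     ~~~~~^^^^^^^^^
  File "h.py", line 20, in blobs
    pc=np.array([ray(n,q,z) for q in np.argwhere(lab==i)[:,::-1]]).mean(0)
                 ~~~^^^^^^^
  File "h.py", line 4, in ray
    c=env.calibration(n);T=c["cam_to_world"]
ValueError: time passes only in moves, steps and waits
```

```bash
sed -i 's/c=env.calibration(n);T/c=cal(n);T/' h.py
cat >> h.py <<'E'
import functools
@functools.lru_cache(None)
def cal(n): return env.calibration(n)
E
python3 - <<'E'
from h import *
measure("top");measure("side");s=env.state();print(s["t"],s["eef_pos"])
E
```

```text
top rim [344.4 138. ] [ 634.4 -189.8] encl 34.3 [ 634.4 -190.1]
top rim [297.6 214.8] [463.3 -89.2] encl 16.8 [463.4 -89. ]
top rim [123.9 215.1] [455.  285.7] encl 11.7 [454.8 285.4]
top rim [214.  223.4] [441.1  91.7] encl 21.3 [441.1  91.5]
top rim [405.1 230.8] [ 433.1 -325.7] encl 26.0 [ 433.2 -325.8]
top mark [122.5 119.2] [666.  299.9] encl 25.2 [660.5 298.6]
top mark [141.7 120.9] [663.2 257.6] encl 24.7 [658.7 253.6]
top mark [428.5 131.9] [ 655.4 -382.7] encl 18.1 [ 656.2 -382.6]
top mark [126.3 135.3] [630.3 290.3] encl 27.8 [629.7 291.9]
top mark [238.6 140. ] [626.3  43.3] encl 24.9 [626.3  43.3]
top mark [274.5 139.5] [629.3 -36.6] encl 25.0 [629.2 -36.9]
top mark [310.4 138.9] [ 632.8 -116.5] encl 25.0 [ 632.8 -116.3]
top mark [202.2 140.6] [622.9 123.4] encl 25.2 [623.1 123.6]
top mark [411.2 137.9] [ 640.6 -343.3] encl 16.2 [ 640.9 -343. ]
top mark [389.9 140.7] [ 633.1 -295.3] encl 16.2 [ 632.1 -290.7]
top mark [427.1 153.3] [ 606.9 -379.5] encl 24.7 [ 607.2 -375.8]
top mark [403.5 158.6] [ 593.7 -326.1] encl 23.0 [ 592.9 -323.2]
top mark [248.3 161. ] [580.   20.6] encl 37.7 [578.8  23.5]
top mark [317.3 161.4] [ 582.7 -132.6] encl 35.4 [ 582.4 -128.7]
side rim [298.5 126.5] [ 435.6 -327.4] encl 25.7 [ 435.1 -327.9]
side rim [217.3 143.8] [ 635.5 -185.2] encl 33.9 [ 635.6 -183.1]
side rim [277.2 173.4] [465.  -90.4] encl 16.2 [465.  -90.6]
side rim [291.  205.2] [421.2  17.4] encl 26.0 [422.   16.9]
side rim [276.5 226.9] [442.7  90.6] encl 20.7 [442.6  90.4]
side rim [252.1 307.3] [456.6 285.1] encl 11.7 [456.9 285. ]
side mark [211.  162.7] [ 634.1 -116.1] encl 23.7 [ 634.4 -116.5]
side mark [203.4 181.8] [630.9 -36.3] encl 24.5 [631.1 -36.4]
side mark [194.7 203.7] [627.7  43.5] encl 24.8 [627.3  43.6]
side mark [184.6 229.1] [624.5 123.7] encl 24.9 [624.9 123.2]
1.25 [255.88579415 570.24048968 214.66486799]
```

Emit:
{"method": "arm_command", "body": {
  "motion": [1, -178, 299.1, 114.7, 0, 0, 65.8, 1, -178, 299.1, 114.7, 0, 0, 65.8, 1, -178, 299.1, 114.7, 0, 0, 65.8, 1, -178, 299.1, 114.7, 0, 0, 65.8, 1, -178, 299.1, 114.7, 0, 0, 65.8, 1, -178, 299.1, 114.7, 0, 0, 65.8, 1, -178, 299.1, 114.7, 0, 0, 65.8, 1, -178, 299.1, 114.7, 0, 0, 65.8, 1, -178, 299.1, 114.7, 0, 0, 65.8, 1, -178, 299.1, 114.7, 0, 0, 65.8, 1, -178, 299.1, 114.7, 0, 0, 65.8, 1, -178, 299.1, 114.7, 0, 0, 65.8]
}}

```text
t: 2.45
eef_pos: [455.4, 286.4, 100.4]
tcp_rot: [-3.141, -0.001, 0.003]
ft_force: [1.0, -0.4, 0.3]
opening: 0.998
```

Emit:
{"method": "arm_command", "body": {
  "motion": [1, 0.5, 1, 40, 0, 0, 0, 1, 0.5, 1, 70, 0, 0, 0, 1, 0.5, 1, 88, 0, 0, 0, 1, 0.5, 1, 95, 0, 0, 0, 1, 0.5, 1, 95, 0, 0, 0, 1, 0.5, 1, 95, 0, 0, 0, -1, 0.5, 1, 95, 0, 0, 0, -1, 0.5, 1, 95, 0, 0, 0, -1, 0.5, 1, 95, 0, 0, 0, -1, 0.5, 1, 95, 0, 0, 0, -1, 0.5, 1, 95, 0, 0, 0, -1, 0.5, 1, 95, 0, 0, 0, -1, 0.5, 1, 95, 0, 0, 0, -1, 0.5, 1, 95, 0, 0, 0]
}}

```text
t: 3.85
eef_pos: [456.4, 284.4, 4.9]
tcp_rot: [-3.142, 0.0, 0.001]
ft_force: [-0.2, -0.4, 0.8]
opening: 0.389
```

Emit:
{"method": "arm_command", "body": {
  "motion": [-1, 0, 0, 0, 0, 0, 0, -1, 0, 0, 0, 0, 0, 0, -1, 0, 0, 0, 0, 0, 0, -1, 0, 0, -10, 0, 0, 0, -1, 0, 0, -40, 0, 0, 0, -1, 0, 0, -70, 0, 0, 0, -1, 0, 0, -80, 0, 0, 0, -1, 0, 0, -80, 0, 0, 0]
}}

```text
t: 4.65
eef_pos: [456.9, 284.7, 86.5]
tcp_rot: [-3.14, -0.003, 0.001]
ft_force: [-0.1, 0.1, 0.2]
opening: 0.309
```

Emit:
{"method": "arm_command", "body": {
  "motion": [-1, 30, 29, 0, 0, 0, 0, -1, 60, 58, 0, 0, 0, 0, -1, 90, 87, 0, 0, 0, 0, -1, 120, 116, 0, 0, 0, 0, -1, 150, 145, 0, 0, 0, 0, -1, 167.4, 161.7, 0, 0, 0, 0, -1, 167.4, 161.7, 0, 0, 0, 0, -1, 167.4, 161.7, 30, 0, 0, 0, -1, 167.4, 161.7, 45, 0, 0, 0, -1, 167.4, 161.7, 45, 0, 0, 0, -1, 167.4, 161.7, 45, 0, 0, 0]
}}

```text
t: 5.75
eef_pos: [623.5, 123.3, 39.8]
tcp_rot: [-3.142, 0.001, 0.001]
ft_force: [-0.1, 0.2, 0.9]
opening: 0.308
```

Run:
```python
from h import *
print(np.mean([env.state()["eef_pos"] for _ in range(1)],0))
p=[env.read_camera(n)[0] for n in("top","side")]
s=[env.state()["eef_pos"]];
print(s)
im=np.vstack([cv2.resize(p[0][90:180,130:380],None,fx=3,fy=3),cv2.resize(p[1][130:230,130:380],None,fx=3,fy=3)])
cv2.imwrite("pics/a1.png",cv2.cvtColor(im,cv2.COLOR_RGB2BGR))
```

```text
[623.48828539 123.34335822  39.78783703]
[array([624.12745449, 123.22241988,  40.77445471])]
```

View pics/a1.png

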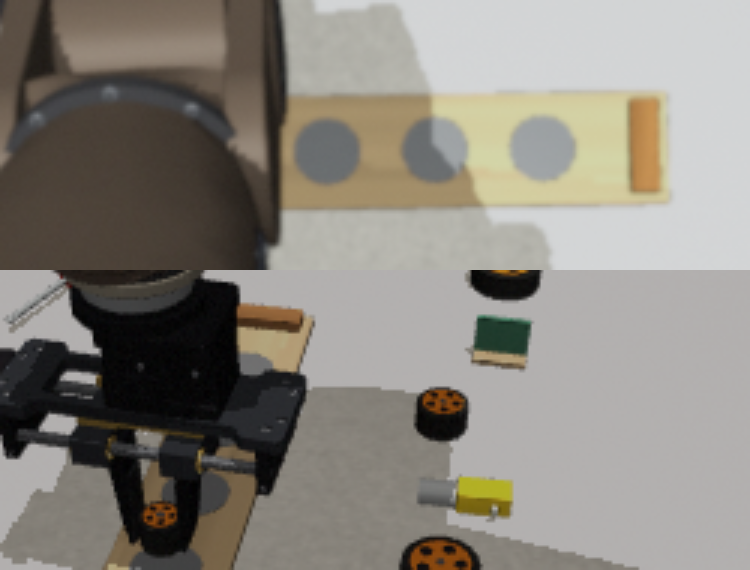

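The lower (side) panel shows the small wheel held level between the fingers, above the mark next to the post. I'll lower and release it.

Emit:
{"method": "arm_command", "body": {
  "motion": [-1, 0, 0, 12, 0, 0, 0, -1, 0, 0, 20, 0, 0, 0, -1, 0, 0, 23, 0, 0, 0, -1, 0, 0, 23.5, 0, 0, 0, -1, 0, 0, 23.5, 0, 0, 0, 0.2, 0, 0, 23.5, 0, 0, 0, 0.2, 0, 0, 23.5, 0, 0, 0, 0.2, 0, 0, 23.5, 0, 0, 0, 0.2, 0, 0, 23.5, 0, 0, 0, 0.2, 0, 0, 23.5, 0, 0, 0, 0.2, 0, 0, 10, 0, 0, 0, 0.2, 0, 0, -25, 0, 0, 0, 0.2, 0, 0, -60, 0, 0, 0, 0.2, 0, 0, -60, 0, 0, 0]
}}

```text
t: 7.25
eef_pos: [626.0, 123.1, 105.5]
tcp_rot: [-3.141, -0.008, 0.001]
ft_force: [0.3, -0.3, -0.5]
opening: 0.598
```

Emit:
{"method": "arm_command", "body": {
  "motion": [1, -25, 34, 0, 0, 0, 0, 1, -50, 68, 0, 0, 0, 0, 1, -75, 102, 0, 0, 0, 0, 1, -100, 136, 0, 0, 0, 0, 1, -125, 170, 0, 0, 0, 0, 1, -150, 200, 0, 0, 0, 0, 1, -159.7, 213.1, 0, 0, 0, 0, 1, -159.7, 213.1, 0, 0, 0, 0, 1, -159.7, 213.1, 0, 0, 0, 0]
}}

```text
t: 8.15
eef_pos: [464.7, -90.4, 100.3]
tcp_rot: [3.142, -0.001, -0.0]
ft_force: [0.7, 0.5, -0.1]
opening: 0.998
```

```bash
cat > look.py <<'E'
import sys
from h import *
k=sys.argv[1]
p=[]
zz=float(sys.argv[2]) if len(sys.argv)>2 else 24
for n in("top","side"): p.append(measure(n,zz))
s=env.state();print(s["t"],s["eef_pos"].round(1))
im=np.vstack([cv2.resize(p[0][90:270,90:450],None,fx=2,fy=1.5),cv2.resize(p[1][100:330,130:370],(720,300))])
cv2.imwrite(f"pics/{k}.png",cv2.cvtColor(im,cv2.COLOR_RGB2BGR))
E
python3 look.py a2 35 | grep -v "mark"
```

```text
top rim [344.4 137.9] [ 632.5 -187.5] encl 33.7 [ 632.4 -188.9]
top rim [201.  139.2] [621.8 123.6] encl 12.2 [621.7 123.5]
top rim [214.  223.5] [441.1  90.9] encl 22.0 [441.2  90.9]
top rim [405.2 230.7] [ 433.6 -322.1] encl 26.3 [ 433.5 -322. ]
top rim [255.4 233.6] [421.2   1.9] encl 19.6 [421.4   1.7]
side rim [297.2 126.4] [ 438.6 -307.2] encl 25.2 [ 434.6 -307.8]
side rim [217.4 143.9] [ 630.5 -167.8] encl 33.3 [ 630.8 -165.1]
side rim [277.  173.5] [464.3 -74.7] encl 14.6 [464.4 -74.7]
side rim [291.2 203. ] [421.2  23.4] encl 24.7 [420.7  29.7]
side rim [184.1 220.2] [624.  123.1] encl 12.0 [623.9 122.4]
side rim [276.5 226.9] [442.  102.1] encl 20.3 [441.9 101.9]
8.25 [464.9 -89.8 100. ]
```

View pics/a2.png

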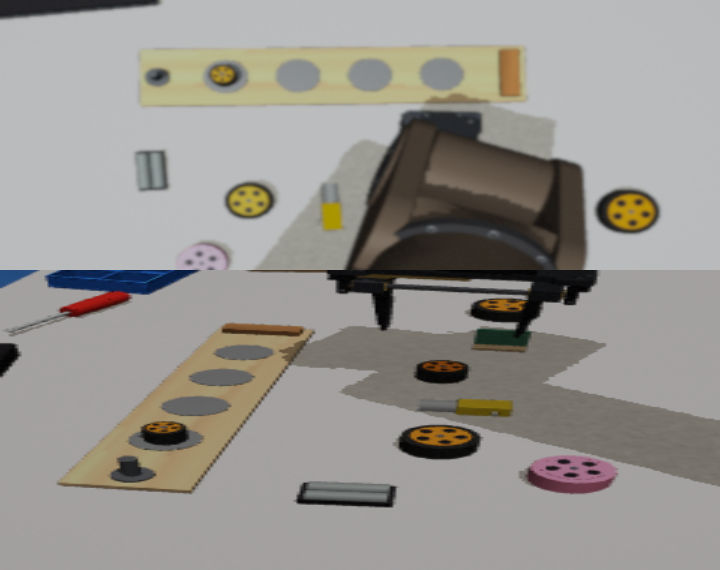

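The small wheel lies on the mark next to the post, within about 1 mm of its centre. Next is w42.

Emit:
{"method": "arm_command", "body": {
  "motion": [1, -0.4, 0, 40, 0, 0, 0, 1, -0.4, 0, 70, 0, 0, 0, 1, -0.4, 0, 88, 0, 0, 0, 1, -0.4, 0, 95, 0, 0, 0, 1, -0.4, 0, 95, 0, 0, 0, -1, -0.4, 0, 95, 0, 0, 0, -1, -0.4, 0, 95, 0, 0, 0, -1, -0.4, 0, 95, 0, 0, 0, -1, -0.4, 0, 95, 0, 0, 0, -1, -0.4, 0, 95, 0, 0, 0, -1, -0.4, 0, 95, 0, 0, 0, -1, -0.4, 0, 95, 0, 0, 0, -1, -0.4, 0, 95, 0, 0, 0, -1, -0.4, 0, 95, 0, 0, 0, -1, -0.4, 0, 95, 0, 0, 0, -1, -0.4, 0, 85, 0, 0, 0, -1, -0.4, 0, 50, 0, 0, 0, -1, -0.4, 0, 15, 0, 0, 0, -1, -0.4, 0, 15, 0, 0, 0, -1, -0.4, 0, 15, 0, 0, 0]
}}

```text
t: 10.25
eef_pos: [464.1, -90.4, 85.8]
tcp_rot: [3.141, -0.002, 0.001]
ft_force: [-0.3, -0.3, -1.1]
opening: 0.437
```

Emit:
{"method": "arm_command", "body": {
  "motion": [-1, 30, -25, 0, 0, 0, 0, -1, 60, -50, 0, 0, 0, 0, -1, 90, -75, 0, 0, 0, 0, -1, 120, -100, 0, 0, 0, 0, -1, 150, -125, 0, 0, 0, 0, -1, 162.7, -133.2, 0, 0, 0, 0, -1, 162.7, -133.2, 10, 0, 0, 0, -1, 162.7, -133.2, 40, 0, 0, 0, -1, 162.7, -133.2, 58, 0, 0, 0, -1, 162.7, -133.2, 66, 0, 0, 0, -1, 162.7, -133.2, 68.5, 0, 0, 0, -1, 162.7, -133.2, 68.5, 0, 0, 0, -1, 162.7, -133.2, 68.5, 0, 0, 0]
}}

```text
t: 11.55
eef_pos: [626.8, 42.7, 17.1]
tcp_rot: [-3.142, -0.001, 0.0]
ft_force: [-0.6, -0.4, -0.1]
opening: 0.437
```

Now I'll release, lift, and go above w54 (441.9, 91.1): dX −185, dY +48.

Emit:
{"method": "arm_command", "body": {
  "motion": [0.5, 0, 0, 0.5, 0, 0, 0, 0.5, 0, 0, 0.5, 0, 0, 0, 0.5, 0, 0, 0.5, 0, 0, 0, 0.5, 0, 0, 0.5, 0, 0, 0, 0.5, 0, 0, 0.5, 0, 0, 0, 0.5, 0, 0, -15, 0, 0, 0, 0.5, 0, 0, -50, 0, 0, 0, 1, 0, 0, -83.5, 0, 0, 0, 1, -40, -10, -83.5, 0, 0, 0, 1, -80, -20, -83.5, 0, 0, 0, 1, -120, -31, -83.5, 0, 0, 0, 1, -160, -41, -83.5, 0, 0, 0, 1, -185, -48, -83.5, 0, 0, 0, 1, -185, -48, -83.5, 0, 0, 0, 1, -185, -48, -83.5, 0, 0, 0, 1, -185, -48, -83.5, 0, 0, 0]
}}

```text
t: 13.15
eef_pos: [442.8, 90.7, 100.4]
tcp_rot: [-3.141, -0.002, 0.0]
ft_force: [0.3, 0.6, 0.6]
opening: 0.998
```

```bash
python3 look.py a3 35 | grep -v "mark"
```

```text
top rim [344.4 138. ] [ 632.4 -187.5] encl 33.5 [ 632.3 -188.4]
top rim [237.7 138.7] [625.   44.6] encl 17.4 [625.   44.4]
top rim [200.9 139.2] [621.9 123.7] encl 12.4 [621.7 124. ]
top rim [405.2 230.7] [ 433.6 -322.1] encl 26.3 [ 433.5 -322. ]
top rim [255.4 233.9] [420.6   1.8] encl 19.3 [421.    1.6]
side rim [217.1 143.9] [ 631.1 -167.7] encl 33.1 [ 631.  -165.1]
side rim [194.3 195.1] [627.3  43.1] encl 16.3 [627.   43.1]
side rim [291.  205.2] [420.9  30.4] encl 25.5 [421.7  29.9]
side rim [184.1 220.3] [623.9 123.2] encl 12.0 [623.2 122.4]
side rim [276.4 227. ] [442.2 102.3] encl 20.0 [442.1 102.1]
13.25 [442.4  90.5 100. ]
```

View pics/a3.png

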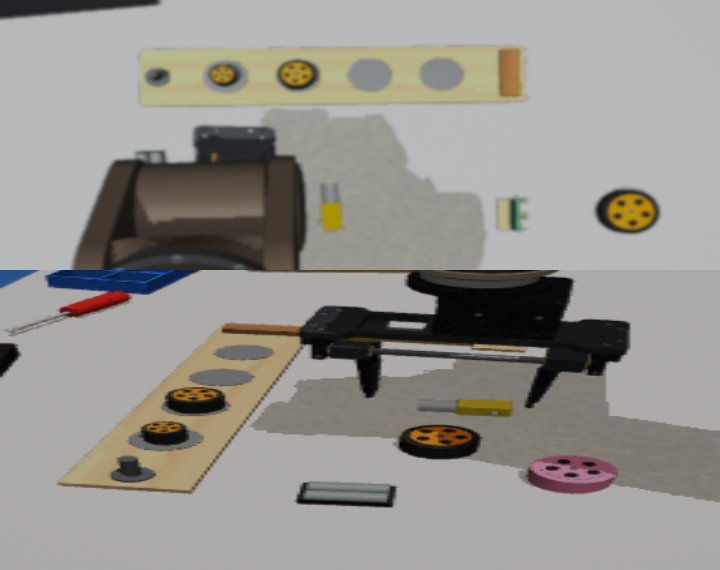

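w42 is on the second mark. The gripper is above the orange-rimmed 54 mm wheel, which I checked in the enlarged crop; the pink one stays clear to the right. Next is w54.

Emit:
{"method": "arm_command", "body": {
  "motion": [1, -0.4, 0, 40, 0, 0, 0, 1, -0.4, 0, 70, 0, 0, 0, 1, -0.4, 0, 88, 0, 0, 0, 1, -0.4, 0, 95, 0, 0, 0, 1, -0.4, 0, 95, 0, 0, 0, -1, -0.4, 0, 95, 0, 0, 0, -1, -0.4, 0, 95, 0, 0, 0, -1, -0.4, 0, 95, 0, 0, 0, -1, -0.4, 0, 95, 0, 0, 0, -1, -0.4, 0, 95, 0, 0, 0, -1, -0.4, 0, 95, 0, 0, 0, -1, -0.4, 0, 95, 0, 0, 0, -1, -0.4, 0, 95, 0, 0, 0, -1, -0.4, 0, 95, 0, 0, 0, -1, -0.4, 0, 95, 0, 0, 0, -1, -0.4, 0, 85, 0, 0, 0, -1, -0.4, 0, 50, 0, 0, 0, -1, -0.4, 0, 15, 0, 0, 0, -1, -0.4, 0, 15, 0, 0, 0, -1, -0.4, 0, 15, 0, 0, 0]
}}

```text
t: 15.25
eef_pos: [441.2, 90.8, 85.7]
tcp_rot: [-3.141, -0.002, 0.001]
ft_force: [-0.6, 0.3, -0.4]
opening: 0.562
```

Emit:
{"method": "arm_command", "body": {
  "motion": [-1, 32, 22, 0, 0, 0, 0, -1, 64, 44, 0, 0, 0, 0, -1, 96, 66, 0, 0, 0, 0, -1, 128, 88, 0, 0, 0, 0, -1, 160, 110, 0, 0, 0, 0, -1, 188.5, 127.6, 0, 0, 0, 0, -1, 188.5, 127.6, 10, 0, 0, 0, -1, 188.5, 127.6, 40, 0, 0, 0, -1, 188.5, 127.6, 58, 0, 0, 0, -1, 188.5, 127.6, 66, 0, 0, 0, -1, 188.5, 127.6, 68.5, 0, 0, 0, -1, 188.5, 127.6, 68.5, 0, 0, 0, -1, 188.5, 127.6, 68.5, 0, 0, 0]
}}

```text
t: 16.55
eef_pos: [629.4, -36.5, 16.2]
tcp_rot: [-3.141, 0.0, 0.001]
ft_force: [-0.0, -0.2, -0.6]
opening: 0.559
```

Emit:
{"method": "arm_command", "body": {
  "motion": [0.8, 0, 0, 0, 0, 0, 0, 0.8, 0, 0, 0, 0, 0, 0, 0.8, 0, 0, 0, 0, 0, 0, 0.8, 0, 0, 0, 0, 0, 0, 0.8, 0, 0, 0, 0, 0, 0, 0.8, 0, 0, -15, 0, 0, 0, 0.8, 0, 0, -50, 0, 0, 0, 1, 0, 0, -83.5, 0, 0, 0, 1, -25, 37, -83.5, 0, 0, 0, 1, -50, 74, -83.5, 0, 0, 0, 1, -75, 111, -83.5, 0, 0, 0, 1, -100, 148, -83.5, 0, 0, 0, 1, -125, 185, -83.5, 0, 0, 0, 1, -150, 222, -83.5, 0, 0, 0, 1, -175, 259, -83.5, 0, 0, 0, 1, -195.8, 290.1, -83.5, 0, 0, 0, 1, -195.8, 290.1, -83.5, 0, 0, 0, 1, -195.8, 290.1, -83.5, 0, 0, 0, 1, -195.8, 290.1, -83.5, 0, 0, 0]
}}

```text
t: 18.45
eef_pos: [434.5, -326.3, 100.4]
tcp_rot: [3.141, -0.0, 0.001]
ft_force: [-0.0, -0.2, -0.6]
opening: 1.0
```

```bash
python3 look.py a4 35 | grep -v "mark"
```

```text
top rim [344.4 137.9] [ 632.6 -187.5] encl 33.7 [ 632.5 -188.3]
top rim [274.7 138.4] [627.6 -35.7] encl 22.0 [627.8 -35.8]
top rim [237.7 138.6] [625.1  44.5] encl 17.2 [625.4  44.9]
top rim [200.8 139.1] [622.1 123.8] encl 12.2 [622.1 124.1]
top rim [405.  230.8] [ 433.4 -321.8] encl 25.5 [ 433.8 -321.6]
side rim [298.7 126.6] [ 434.5 -306.8] encl 23.7 [ 434.9 -307.4]
side rim [217.5 143.9] [ 630.2 -167.9] encl 33.3 [ 630.8 -165.1]
side rim [203.6 173.5] [629.5 -36.6] encl 20.8 [629.4 -37.2]
side rim [194.3 195.1] [627.3  43.1] encl 16.3 [627.   43.1]
side rim [291.  205.2] [420.8  30.5] encl 25.5 [421.7  29.9]
side rim [184.1 220.2] [624.  123.1] encl 12.0 [623.9 122.4]
18.55 [ 434.7 -326.   100.2]
```

View pics/a4.png

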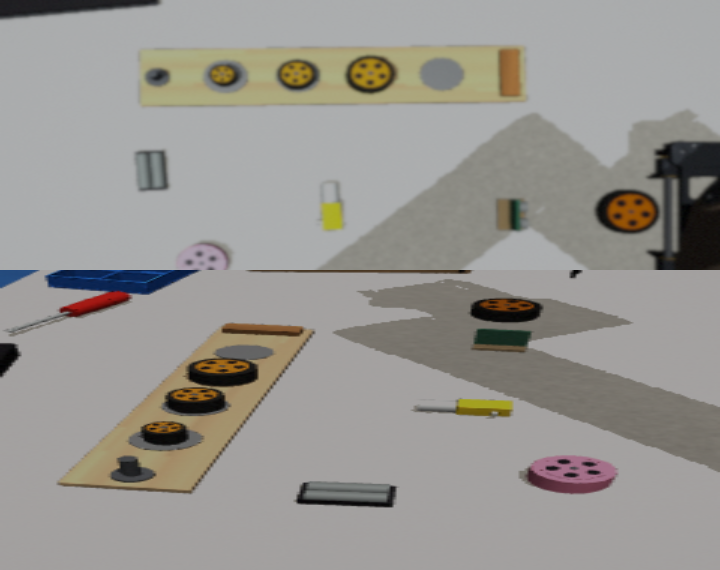

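Three wheels are placed in order. The largest lies clear of the sensor, so I'll pick it now.

Emit:
{"method": "arm_command", "body": {
  "motion": [1, -0.3, 0.4, 40, 0, 0, 0, 1, -0.3, 0.4, 70, 0, 0, 0, 1, -0.3, 0.4, 88, 0, 0, 0, 1, -0.3, 0.4, 95, 0, 0, 0, 1, -0.3, 0.4, 95, 0, 0, 0, -1, -0.3, 0.4, 95, 0, 0, 0, -1, -0.3, 0.4, 95, 0, 0, 0, -1, -0.3, 0.4, 95, 0, 0, 0, -1, -0.3, 0.4, 95, 0, 0, 0, -1, -0.3, 0.4, 95, 0, 0, 0, -1, -0.3, 0.4, 95, 0, 0, 0, -1, -0.3, 0.4, 95, 0, 0, 0, -1, -0.3, 0.4, 95, 0, 0, 0, -1, -0.3, 0.4, 95, 0, 0, 0, -1, -0.3, 0.4, 95, 0, 0, 0, -1, -0.3, 0.4, 85, 0, 0, 0, -1, -0.3, 0.4, 50, 0, 0, 0, -1, -0.3, 0.4, 15, 0, 0, 0, -1, -0.3, 0.4, 15, 0, 0, 0, -1, -0.3, 0.4, 15, 0, 0, 0]
}}

```text
t: 20.55
eef_pos: [433.8, -327.4, 85.7]
tcp_rot: [3.141, -0.001, 0.0]
ft_force: [-0.2, 0.1, -1.1]
opening: 0.687
```

Emit:
{"method": "arm_command", "body": {
  "motion": [-1, 30, -32, 0, 0, 0, 0, -1, 60, -64, 0, 0, 0, 0, -1, 90, -95, 0, 0, 0, 0, -1, 120, -127, 0, 0, 0, 0, -1, 150, -159, 0, 0, 0, 0, -1, 180, -190, 0, 0, 0, 0, -1, 199.4, -210.4, 0, 0, 0, 0, -1, 199.4, -210.4, 10, 0, 0, 0, -1, 199.4, -210.4, 40, 0, 0, 0, -1, 199.4, -210.4, 58, 0, 0, 0, -1, 199.4, -210.4, 66, 0, 0, 0, -1, 199.4, -210.4, 68.5, 0, 0, 0, -1, 199.4, -210.4, 68.5, 0, 0, 0, -1, 199.4, -210.4, 68.5, 0, 0, 0]
}}

```text
t: 21.95
eef_pos: [632.6, -117.3, 16.2]
tcp_rot: [-3.141, 0.0, -0.0]
ft_force: [0.5, -0.3, -0.8]
opening: 0.689
```

Now I'll release and retreat well clear: up 120 mm, then towards −y.

Emit:
{"method": "arm_command", "body": {
  "motion": [1, 0, 0, 0, 0, 0, 0, 1, 0, 0, 0, 0, 0, 0, 1, 0, 0, 0, 0, 0, 0, 1, 0, 0, 0, 0, 0, 0, 1, 0, 0, 0, 0, 0, 0, 1, 0, 0, 0, 0, 0, 0, 1, 0, 0, -15, 0, 0, 0, 1, 0, 0, -50, 0, 0, 0, 1, 0, 0, -90, 0, 0, 0, 1, 0, 0, -120, 0, 0, 0, 1, -30, 40, -120, 0, 0, 0, 1, -60, 80, -120, 0, 0, 0, 1, -90, 120, -120, 0, 0, 0, 1, -110, 160, -120, 0, 0, 0, 1, -130, 200, -120, 0, 0, 0, 1, -150, 240, -120, 0, 0, 0, 1, -160, 270, -120, 0, 0, 0, 1, -160, 270, -120, 0, 0, 0, 1, -160, 270, -120, 0, 0, 0]
}}

```text
t: 23.85
eef_pos: [472.8, -387.1, 137.1]
tcp_rot: [3.141, -0.0, -0.001]
ft_force: [0.6, 0.2, -0.4]
opening: 0.998
```

```bash
python3 look.py a5 35 | grep -v "mark"
python3 - <<'E'
from h import *
np.set_printoptions(precision=1,suppress=True)
for n in("top","side"):
    p,d=env.read_camera(n);W=cloud(n,d)
    for l in("sensor_c",):
        for r in env.silhouettes(n,l)[:1]:
            q=W[r["region"]]; print(n,r["location"],q.min(0),q.max(0),np.median(q,0))
    for r in [(621.9,123),(625,44),(629,-36),(633,-116)]:
        m=(np.hypot(W[...,0]-r[0],W[...,1]-r[1])<12)&(W[...,2]>5); print(np.median(W[m],0))
E
```

```text
top rim [344.4 137.9] [ 632.5 -187.4] encl 33.9 [ 632.4 -187.8]
top rim [311.4 137.8] [ 630.9 -115.5] encl 26.4 [ 630.9 -115.4]
top rim [274.7 138.4] [627.6 -35.7] encl 22.0 [627.8 -35.8]
top rim [237.7 138.6] [625.1  44.6] encl 17.4 [625.1  44.5]
top rim [200.8 139.1] [622.1 123.8] encl 12.2 [622.1 124.1]
side rim [203.6 173.5] [629.5 -36.6] encl 20.8 [629.4 -37.2]
side rim [194.3 195.1] [627.3  43.1] encl 16.3 [627.   43.1]
side rim [291.1 205.2] [420.7  30.5] encl 25.5 [421.7  29.9]
side rim [184.1 220.2] [624.  123.1] encl 12.0 [623.9 122.4]
23.95 [ 473.5 -386.   136.9]
[622.1 123.2  36.2]
[624.5  43.9  36.1]
[628.6 -36.1  36.4]
[ 632.5 -116.4   35.8]
side [296.1, 154.7] [ 405.1 -263.3    0.5] [450.9 657.5 566. ] [ 428.1 -195.5   18.8]
[620.7 124.1  35.9]
[624.8  44.7  36.1]
[628.7 -36.2  36.1]
[ 633.3 -115.8   36. ]
```

View pics/a5.png

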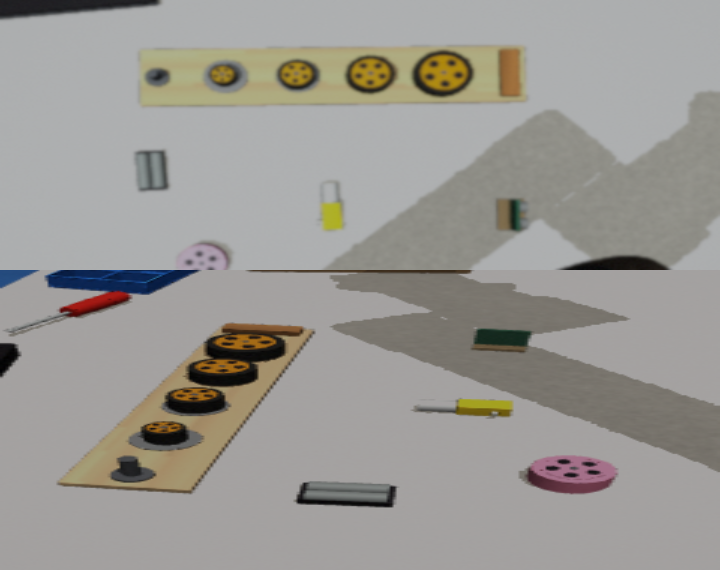

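Run:
```python
from cell import env
print(env.state()["t"]); print(env.job_done())
```

```text
24.15
the job is handed in; nothing more can be done
None
```

All four wheels lie flat on the marks in order of size, w30 next to the post through to w66 beside the crossbar, and the job was handed in at about 24 s.

- **Centring:** in the last pictures the wheel centres were within about 2 mm of the mark centres. The w66 figure comes from the top camera only, because its rim was not measured in the side picture. All the wheels measured about 1–2 mm towards the robot of their marks; I left that alone, as it is within the cameras' accuracy.
- **Flatness:** all wheel tops measured about 36 mm above the table, against 35 mm expected, so they lie level on the marks.
- **Sensor:** the last side picture shows it standing at the same place as at the start. The last top-camera network check did not report it, but it shows unmoved in the top picture.
- **Pink look-alike:** it was not touched.

The gripper was open and well clear of everything at hand-in.

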